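Park the rolling pin at the top of its ramp

TASK

Park the rolling pin: with the fingertips, push it from behind up the ramp, over the crest and into the seat, until it rests squarely against the stop, then take the hand away. Do not let it run away or roll back down, do not take it between the fingers or lift it, and leave the pots, bottles and brush around it where they are.

Things in the scene. Friction and masses are not known exactly. Their poses are not given: they have to be found in the camera images.
- pin: Wooden rolling pin lying across the foot of the ramp: body a cylinder 56 mm in diameter and 200 mm long, with a knob handle (22 mm thick, 45 mm long) at each end; about 0.35 kg. Origin at its middle, on its axis; its y axis runs along the pin, x and z turn with it as it rolls.
- ramp: Fixed plywood ramp, 290 mm long, 244 mm wide. Origin under it on the table; x points level up the ramp, y across it (parallel to the pin), z up. Entry board: from x -165 mm (16 mm high) down to the trough at x -95 mm (12 mm high), where the pin starts. Side cheeks stand 9 mm above the boards, 216 mm apart; the pin's handles pass over them.
- ramp_crest (a point): Crest of the ramp, on the boards at mid-width: ramp x 55 mm, 30 mm above the table. The slope rises to it at 7 degrees from the trough; beyond it the seat falls 6 degrees to the stop. Left on the slope, the pin rolls back down past the trough; past the crest it runs on to the stop and stays.
- ramp_stop (a point): Top middle of the stop's face: an 18 mm thick wooden batten across the upper end, face at ramp x 107 mm, 66 mm high above the table.
- ramp_seat (a point): Where the pin's axis lies when it rests in the seat against the stop: 79 mm up the ramp's x from the ramp's origin, 56 mm above the table. Axes as the ramp's.
- ramp_slope (a point): Point in the trough, on the boards, at the lower end of the slope (ramp x -95 mm, 12 mm above the table); its x axis points up along the slope (7 degrees above level), z square to the slope. The pin's axis is 28 mm along z while it rolls on the slope.
- paint_a: small white paint bottle, 34 mm diameter, 95 mm tall; origin at the middle of its underside. A bystander, loose on the table.
- paint_b: small brown paint bottle, 34 mm diameter, 95 mm tall; origin at the middle of its underside. A bystander, loose on the table.
- glaze_jar: grey glaze jar, 66 mm diameter, 90 mm tall; origin at the middle of its underside. A bystander, loose on the table.
- cup: white cup, 72 mm across, 85 mm tall; origin at the middle of its underside. A bystander, loose on the table.
- bowl: white bowl, 124 mm across, 55 mm tall; origin at the middle of its underside. A bystander, loose on the table.
- brush: paint brush lying on the table, 190 mm long; origin at the middle of its length, underside. A bystander, loose on the table.

How it is judged:
By the outcome, as a careful person would: the job done as asked, in the order asked, and still so for the second after the job is handed in, with the robot touching nothing.
It also fails if it takes over 40 s, if anything falls off the work surface, if the arm or the gripper's body presses on something with over 40 N, if the wrist force passes 120 N, or if a joint passes its speed limit or range.

ROBOT

A 6-joint arm with a two-finger parallel gripper is mounted at the origin on the work surface. World frame = base frame: x ahead of the robot, y to its left, z up, the work surface at z = 0. Lengths are in m, angles in rad, forces in N, time in s.
With the tool pointing down it reaches from about 0.35 to 0.975 m from the base axis. Payload 4.9 kg.
Tool frame: the origin (TCP) lies at the very end of the fingers, on their centre line; the grasp point (between the pads) lies ctrl.grip_point_offset behind it (ctrl.grip_point_offset is the distance from the TCP to the grasp point, in m); z points along the fingers, y is the direction in which the jaws open and shut (so a half turn about z gives the same grasp; the last joint's range is limited). The gripper opens to 85 mm and grips with 20 to 120 N. Pads are 22 mm wide; open, the fingers measure 114 mm over their backs; the gripper's body (76 mm by 85 mm) begins 54 mm behind the grasp point. The pads swing forward as they close: fully open they stand 13 mm farther back than shut.
Start: joints at [1.139, 0.053, 1.613, -0, 1.476, -0.119], TCP at [0.192, 0.595, 0.231] pointing down, gripper open.
Joint ranges: [-3.01, 3.01], [-1.01, 2.22], [0.06, 2.58], [-1.02, 4.17], [0.09, 2.62], [-3.14, 3.14]. Speed limits (rad/s): [2.57, 2.57, 3.14, 3.14, 3.14, 3.14].

INTERFACE

Orientations are given as a rotation vector (axis times angle).
In Python, from station import ctrl gives the robot as it stands. The module is installed in compiled form; this text tells all that it offers.
- The arm moves only by the shell command python3 -m creep 'ROWS' [FORCE]. ROWS is JSON, a list of rows, each a list of 5 numbers: the closure in counts, from 0 (fully open) to 255 (shut), then the shift along the tool's x, y, z in mm, then the turn about the tool's z in rad. A call has 1 to 12 rows; each row is the pose to reach, as a shift and turn from the pose commanded when the call began, along the tool's axes at that moment; what a row does not reach only later rows make up. A row lasts 1/12 s, in which the tool goes at most 41.7 mm and 7.16 degrees, less where a joint would pass 70% of its speed; a pose out of reach is approached as far as the arm can. A call with a gripper value outside its range is refused whole. The fingers move at their own pace and stop on an object; FORCE is the grip in N (left out, the last holds). Time passes only in rows, so rows that repeat a pose let the fingers close. It gives the time, the measured TCP pose, the force and the opening at its end, in the units of the state.
- ctrl.get_obs(): the state, without advancing time (a new reading comes with each control period).
- ctrl.get_image(name): name is "scene" or "side" or "wrist"; returns the picture (384x512x3 uint8, red, green, blue); there is no depth.
- ctrl.calibration(name): a dict with "fx", "fy", "cx", "cy" (pixels), "R" (3x3) and "t" (3): a world point X has camera coordinates R X + t. Camera axes: x right, y down, z forward; pixel columns grow to the right and rows downward; lengths in m; the calibration is good to about 2 mm. A picture is of the moment at which its call begins: read the wrist's pose just before it. calibration takes no time and is no camera call; for the wrist camera it gives the pose at the moment of the call.
- ctrl.finish_job(): hands the job in, once; it reports no verdict.
Trained networks look in the newest picture that a camera, given by its name, has taken for a name from the list of things; names that differ only in an ending like _2 or _b are one class to them, and where a whole thing is asked for, a point or a joint stands for the part that bears it (a point fixed in the world has none). Each returns a list of dicts, best first, with "conf" (0 to 1); they miss things now and then, are a little off and sometimes report something else, mostly with a low value. They report only what shows in the picture. A call takes as long as a camera call.
- ctrl.boxes_of(camera, label): "rect" ([left, top, width, height] in pixels, round what is visible of it).
- ctrl.outline_of(camera, label): "mask" (384x512 bool, what is visible of it) and "rect" ([left, top, width, height] in pixels, round what is visible of it).
The state is a dict: "t": time; "q": joint angles; "dq": joint speeds; "effort": joint torques, N m; "tool_pos": TCP position; "tool_rot": TCP orientation; "contact_force": force on the tool from outside, world axes, zero at the start; "wrist_torque": the same for the moment, N m; "opening": finger opening in m.
Only numpy, scipy, OpenCV 4.12 (cv2) and the standard library are available. Lean on these libraries where they do the work, as an engineer would, in place of code of your own. Each camera call takes 0.05 s, during which the arm holds its last target. There are 200 camera calls.

## Working session

There is one attempt and no reset: what is moved stays moved. The work goes in short steps, Python scripts to look and compute and a shell command to move; the robot and the scene stay as the last step left them, time stands still between calls to the robot, and variables do not carry over. Pictures are saved under pics/ and viewed, about 8 in all and at most 12, crops included, and the job is handed in when it is done.

```bash
mkdir -p pics; python3 - <<'E'
from station import ctrl
import cv2,numpy as np
o=ctrl.get_obs();print({k:np.round(v,3).tolist() for k,v in o.items()},ctrl.grip_point_offset)
ims=[]
for c in ["scene","side"]:
    im=ctrl.get_image(c); 
    cv2.imwrite(f"pics/{c}0.png",cv2.cvtColor(im,cv2.COLOR_RGB2BGR))
    K=ctrl.calibration(c);print(c,{k:np.round(v,3).tolist() for k,v in K.items()})
    for l in ["pin","ramp","paint_a","glaze_jar","cup","bowl","brush"]:
        print(l,[(np.round(d["rect"]).tolist(),round(d["conf"],2)) for d in ctrl.boxes_of(c,l)[:3]])
E
```

```text
{'t': 0.0, 'q': [1.139, 0.053, 1.614, -0.0, 1.476, -0.119], 'dq': [-0.0, -0.001, 0.0, 0.001, -0.001, 0.002], 'effort': [-0.001, -39.367, -37.018, -0.0, 0.007, -0.0], 'tool_pos': [0.192, 0.594, 0.23], 'tool_rot': [-0.489, -3.103, 0.003], 'contact_force': [-0.053, 0.357, -0.261], 'wrist_torque': [-0.065, 0.057, -0.011], 'opening': 0.086} 0.0187
scene {'fx': 372.877, 'fy': 372.877, 'cx': 252.785, 'cy': 194.255, 'R': [[0.78, 0.626, -0.014], [0.41, -0.528, -0.743], [-0.472, 0.574, -0.669]], 't': [-0.473, -0.161, 1.079]}
pin [([163.0, 178.0, 49.0, 108.0], 0.89)]
ramp [([254.0, 148.0, 15.0, 34.0], 0.46)]
paint_a [([274.0, 149.0, 21.0, 35.0], 0.91), ([255.0, 146.0, 13.0, 39.0], 0.55)]
glaze_jar [([235.0, 284.0, 39.0, 63.0], 0.68), ([137.0, 298.0, 78.0, 76.0], 0.45)]
cup [([98.0, 282.0, 51.0, 67.0], 0.55)]
bowl [([139.0, 296.0, 77.0, 77.0], 0.69)]
brush [([298.0, 204.0, 32.0, 70.0], 0.67)]
side {'fx': 404.86, 'fy': 404.86, 'cx': 262.389, 'cy': 188.667, 'R': [[0.939, -0.345, 0.012], [-0.183, -0.527, -0.83], [0.292, 0.777, -0.558]], 't': [-0.53, 0.189, 0.635]}
pin [([186.0, 213.0, 144.0, 78.0], 0.81)]
ramp [([171.0, 164.0, 195.0, 163.0], 0.85), ([318.0, 292.0, 62.0, 79.0], 0.48)]
paint_a [([216.0, 137.0, 20.0, 47.0], 0.58), ([207.0, 153.0, 14.0, 46.0], 0.56)]
glaze_jar [([368.0, 216.0, 48.0, 55.0], 0.6), ([170.0, 164.0, 195.0, 164.0], 0.27)]
cup [([320.0, 293.0, 60.0, 78.0], 0.69)]
bowl [([346.0, 266.0, 87.0, 69.0], 0.74)]
brush []
```

View pics/scene0.png

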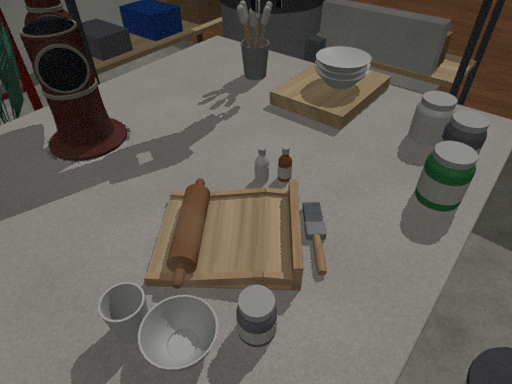

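View pics/side0.png

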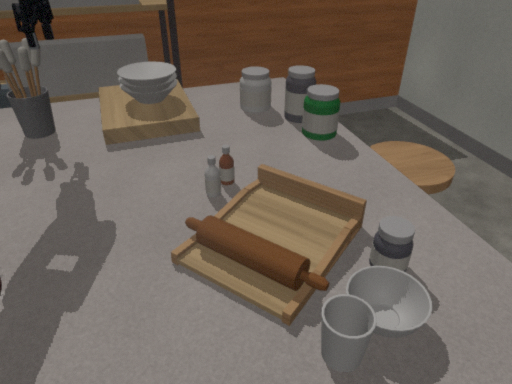

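The scene view shows the ramp at about (155–300, 185–285), with the pin at its left end and the stop on the right. The paint bottles are at (262,168) and (285,165), the brush at (316,235), the jar at (257,315), the bowl at (180,335) and the cup at (125,310). The side view agrees. I'll enlarge the ramp corners.

```bash
python3 - <<'E'
import cv2
a=cv2.imread("pics/scene0.png")[165:300,145:325];b=cv2.imread("pics/side0.png")[160:310,175:375]
cv2.imwrite("pics/a.png",cv2.resize(a,None,fx=4,fy=4,interpolation=2));cv2.imwrite("pics/b.png",cv2.resize(b,None,fx=4,fy=4,interpolation=2))
E
```

```text
(no output)
```

View pics/a.png

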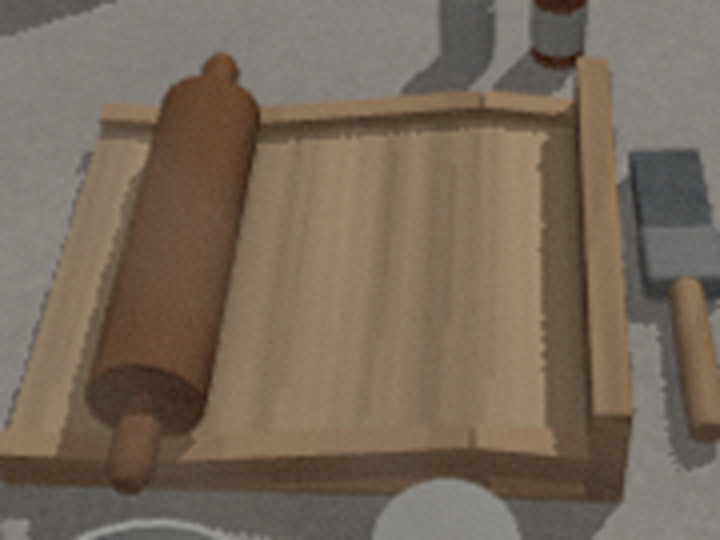

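View pics/b.png

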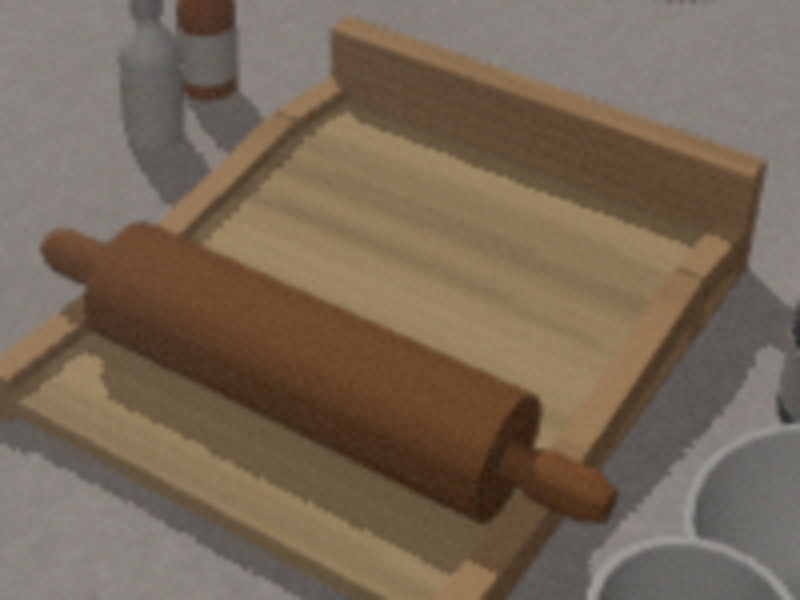

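```bash
cat > h.py <<'E'
import numpy as np, cv2
from scipy.optimize import least_squares
from station import ctrl
def proj(c,X):
    X=np.atleast_2d(X); p=X@np.array(c["R"]).T+np.array(c["t"])
    return np.c_[c["fx"]*p[:,0]/p[:,2]+c["cx"],c["fy"]*p[:,1]/p[:,2]+c["cy"]]
def W(p,L):
    L=np.atleast_2d(L)/1000.; s,c=np.sin(p[2]),np.cos(p[2])
    return np.c_[p[0]+c*L[:,0]-s*L[:,1],p[1]+s*L[:,0]+c*L[:,1],L[:,2]]
E
python3 - <<'E'
from h import *
S=ctrl.calibration("scene");D=ctrl.calibration("side")
s=[(107,122,66,577,58),(125,122,66,606,60),(107,-122,66,594,413),(125,-122,66,631,413),(55,122,39,484,93),(55,-108,39,472,430),(-165,122,25,104,106),(125,-122,0,621,498)]
d=[(107,122,66,334,30),(125,122,66,345,17),(107,-122,66,752,178),(125,-122,66,765,163),(55,122,39,279,115),(55,-108,39,680,270),(-165,122,25,0,378)]
def mk(s,d):
    s=np.array(s,float);d=np.array(d,float)
    return lambda p:np.r_[(proj(S,W(p,s[:,:3]))-s[:,3:]/4-[145,165]).ravel(),(proj(D,W(p,d[:,:3]))-d[:,3:]/4-[175,160]).ravel()]
for nm,f in (("ramp",mk(s,d)),("pin",mk([(0,143,40,220,60),(0,-143,40,130,485)],[(0,143,40,50,243),(0,-143,40,602,502)]))):
    r=min((least_squares(f,[.5,.5,y],loss="soft_l1") for y in (-2,-1,0,1,2,3)),key=lambda r:r.cost)
    print(nm,r.x,np.round(f(r.x),1).tolist())
    if nm=="ramp": R=r.x
    else:
        e=r.x-R;c,s_=np.cos(R[2]),np.sin(R[2]);print("pin in ramp mm",1000*(c*e[0]+s_*e[1]),1000*(-s_*e[0]+c*e[1]),e[2])
np.save("ramp.npy",R)
for n in ("trough",(-95,0,40)),("behind",(-160,0,60)),("seat",(79,0,56)): print(n[0],W(R,n[1]))
# bystanders: box bottom centre rays
from scipy.spatial.transform import Rotation as Ro
o=ctrl.get_obs();M=Ro.from_rotvec(o["tool_rot"]).as_matrix();print(M.round(3))
print("tool axes yaw x",np.arctan2(M[1,0],M[0,0]),"ramp yaw",R[2])
def gp(c,uv):
    ray=np.array(c["R"]).T@np.array([(uv[0]-c["cx"])/c["fx"],(uv[1]-c["cy"])/c["fy"],1]);C=-np.array(c["R"]).T@np.array(c["t"]);X=C-ray*C[2]/ray[2]
    e=X[:2]-R[:2];c,s_=np.cos(R[2]),np.sin(R[2]);return [round(1000*v) for v in (c*e[0]+s_*e[1],-s_*e[0]+c*e[1])]
for n,uv in dict(pa=(262,181),pb=(285,178),jar=(256,335),cup=(125,338),bowl=(180,350),brush1=(313,205),brush2=(322,270)).items(): print(n,gp(S,uv))
E
```

```text
ramp [ 0.58858348 -0.02785     0.63769276] [-0.7, -0.3, 0.2, -0.7, -0.3, 1.0, 0.9, 1.2, -1.0, -0.2, 0.2, -1.2, -1.0, -0.3, 0.6, 1.7, -1.0, -0.3, 0.9, -0.5, 1.4, 0.1, 1.6, -0.7, -1.0, -0.2, -0.4, -0.0, -3.9, -1.6]
pin [ 0.51128959 -0.0839809   0.64002644] [0.3, 0.6, -0.0, -1.3, 0.1, 0.7, 0.2, 0.0]
pin in ramp mm -95.52058785791206 0.9168198817195994 0.0023336872572971012
trough [[ 0.51225369 -0.08440761  0.04      ]]
behind [[ 0.46002804 -0.12310492  0.06      ]]
seat [[0.65205773 0.01918211 0.056     ]]
[[-0.951  0.308  0.   ]
 [ 0.308  0.951  0.   ]
 [-0.     0.    -1.   ]]
tool axes yaw x 2.8287965172966163 ramp yaw 0.6376927556197718
pa [47, 193]
pb [104, 206]
jar [45, -210]
cup [-175, -222]
bowl [-79, -239]
brush1 [166, 110]
brush2 [169, -73]
```

The ramp fit is consistent to about 1 px, with the pin in the trough at ramp x −95.5 mm and square to the ramp. Next I move above and behind the pin, turning so that the jaw line is parallel to it.

```bash
python3 -m creep '[[0,-476,-600,30,-0.951],[0,-476,-600,30,-0.951],[0,-476,-600,30,-0.951],[0,-476,-600,30,-0.951],[0,-476,-600,30,-0.951],[0,-476,-600,30,-0.951],[0,-476,-600,30,-0.951],[0,-476,-600,30,-0.951],[0,-476,-600,30,-0.951],[0,-476,-600,30,-0.951],[0,-476,-600,30,-0.951],[0,-476,-600,30,-0.951]]'
cat >> h.py <<'E'
def where():
    from scipy.spatial.transform import Rotation as Ro
    o=ctrl.get_obs();R=np.load("ramp.npy");M=Ro.from_rotvec(o["tool_rot"]).as_matrix();c,s=np.cos(R[2]),np.sin(R[2])
    e=o["tool_pos"]-np.r_[R[:2],0]
    print("t",o["t"],"ramp xyz mm",np.round(1000*np.r_[c*e[0]+s*e[1],-s*e[0]+c*e[1],e[2]],1),"yaw err",np.arctan2(M[1,0],M[0,0])-R[2],"tilt",M[:,2].round(3),"F",np.round(o["contact_force"],2),"q",o["q"].round(2))
    return lambda L:1000*(M.T@(W(R,L)[0]-o["tool_pos"]))
E
python3 -c "
from h import *
f=where();print(f((-160,0,150)).round(1))
c=ctrl.calibration('wrist');o=ctrl.get_obs();C=-np.array(c['R']).T@np.array(c['t']);print('wcam',C-o['tool_pos'])"
```

```text
t: 1.8
tool_pos: [0.3602, 0.1462, 0.2131]
tool_rot: [-0.986, 2.981, -0.0]
contact_force: [0.4, 0.6, -0.2]
opening: 0.0852
t 1.8 ramp xyz mm [-79.9 275.8 213.1] yaw err -3.140375842240063 tilt [ 0.002  0.    -1.   ] F [ 0.42  0.56 -0.21] q [ 0.19 -0.56  2.15 -0.    1.55 -2.02]
[  80.5 -275.7   63.2]
wcam [-0.05762411 -0.04363948  0.14201748]
```

```bash
python3 -m creep '[[0,80,-276,80,0],[0,80,-276,80,0],[0,80,-276,80,0],[0,80,-276,80,0],[0,80,-276,80,0],[0,80,-276,80,0],[0,80,-276,80,0],[0,80,-276,80,0],[0,80,-276,80,0]]'
python3 -c "
from h import *
f=where();print(f((-160,0,26)).round(1))
im=ctrl.get_image('side');cv2.imwrite('pics/s1.png',cv2.cvtColor(im,4))"
```

```text
t: 2.55
tool_pos: [0.4599, -0.1232, 0.1318]
tool_rot: [0.979, -2.983, -0.002]
contact_force: [0.7, 0.4, 0.1]
opening: 0.0855
t 2.55 ramp xyz mm [-160.2   -0.   131.8] yaw err -3.144948941498545 tilt [-0.002  0.001 -1.   ] F [0.73 0.36 0.09] q [-0.42 -0.23  2.05 -0.    1.33 -2.62]
[ -0.3  -0.2 105.8]
```

View pics/s1.png

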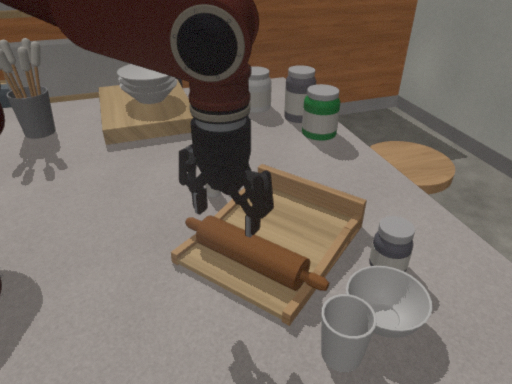

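The side view shows the hand above and behind the pin, fingertips at about (200,200) and (255,225), with the jaw line parallel to the pin. Now I go down behind it.

```bash
python3 -m creep '[[0,0,0,30,0],[0,0,0,60,0],[0,0,0,85,0],[0,0,0,96,0],[0,0,0,103,0],[0,0,0,103,0]]'
python3 -c "
from h import *
f=where();print(f((-136,0,28)).round(1))
a=ctrl.get_image('side')[160:310,175:375];b=ctrl.get_image('scene')[165:300,145:325]
a=cv2.resize(a,(400,300));b=cv2.resize(b,(400,300));cv2.imwrite('pics/s2.png',cv2.cvtColor(np.hstack([a,b]),4))"
```

```text
t: 3.1
tool_pos: [0.4596, -0.1202, 0.0293]
tool_rot: [0.987, -2.981, -0.002]
contact_force: [-0.5, 0.3, 0.0]
opening: 0.0853
t 3.1 ramp xyz mm [-158.7    2.6   29.3] yaw err -3.139616174572933 tilt [-0.001  0.001 -1.   ] F [-0.5   0.25  0.03] q [-0.41 -0.08  2.11  0.    1.12 -2.62]
[-22.7  -2.6   1.3]
```

View pics/s2.png

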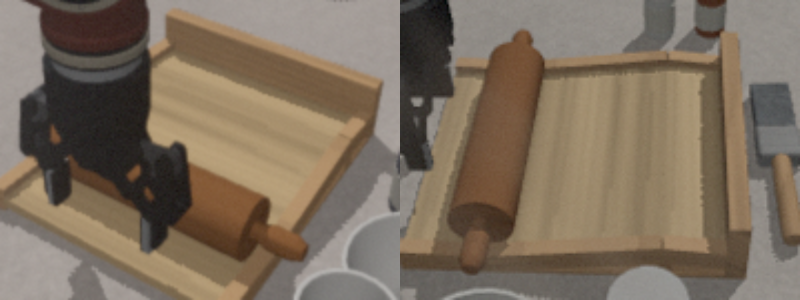

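```bash
python3 -m creep '[[0,-8,-1,2,0],[0,-14,-2,4,0],[0,-18,-2.5,5,0],[0,-21,-2.5,5,0],[0,-24,-2.5,5,0],[0,-27,-2.5,4.6,0],[0,-31,-2.5,4.1,0],[0,-35,-2.5,3.6,0],[0,-39,-2.5,3.1,0],[0,-43,-2.5,2.6,0],[0,-47,-2.5,2.1,0],[0,-51,-2.5,1.7,0]]'
cat >> h.py <<'E'
def pin(mask_cams=("side","scene")):
    R=np.load("ramp.npy"); out=[]
    for c in mask_cams:
        ctrl.get_image(c);K=ctrl.calibration(c);d=ctrl.outline_of(c,"pin")
        print(c,[(x["rect"],round(x["conf"],2)) for x in d[:2]])
E
python3 -c "
from h import *
f=where()
a=ctrl.get_image('side')[160:310,175:375];b=ctrl.get_image('scene')[165:300,145:325]
a=cv2.resize(a,(400,300));b=cv2.resize(b,(400,300));cv2.imwrite('pics/s3.png',cv2.cvtColor(np.hstack([a,b]),4))"
```

```text
t: 4.2
tool_pos: [0.5029, -0.0927, 0.0282]
tool_rot: [0.986, -2.983, -0.0]
contact_force: [-2.5, -1.9, 1.7]
opening: 0.0856
t 4.2 ramp xyz mm [-107.5   -1.1   28.2] yaw err -3.1410540103690074 tilt [-0.  0. -1.] F [-2.49 -1.93  1.72] q [-0.33  0.    2.03  0.    1.11 -2.54]
```

View pics/s3.png

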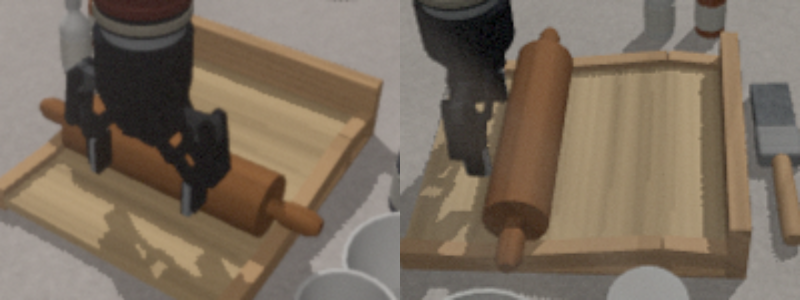

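The pin has rolled about 27 mm, square to the ramp, at about 3 N. I'll keep going up the slope.

```bash
python3 -m creep '[[0,-5,0,-0.6,0],[0,-10,0,-1.2,0],[0,-15,0,-1.8,0],[0,-20,0,-2.4,0],[0,-25,0,-3.0,0],[0,-30,0,-3.6,0],[0,-35,0,-4.3,0],[0,-40,0,-4.9,0],[0,-45,0,-5.5,0],[0,-50,0,-6.1,0],[0,-55,0,-6.7,0],[0,-60,0,-7.4,0]]'
python3 -c "
from h import *
f=where();pin()"
```

```text
t: 5.3
tool_pos: [0.5511, -0.057, 0.0355]
tool_rot: [0.986, -2.983, -0.0]
contact_force: [-2.6, -0.9, 1.7]
opening: 0.0859
t 5.3 ramp xyz mm [-47.5  -1.1  35.5] yaw err -3.1410916261273645 tilt [-0.  0. -1.] F [-2.61 -0.94  1.66] q [-0.24  0.09  1.92  0.    1.13 -2.45]
side [([215.1, 190.6, 136.7, 62.3], 0.84)]
scene [([212.7, 173.9, 37.4, 110.0], 0.78)]
```

```bash
python3 -m creep '[[0,-4,0,-0.5,0],[0,-8,0,-1,0],[0,-12,0,-1.5,0],[0,-16,0,-2,0],[0,-20,0,-2.5,0],[0,-24,0,-3,0],[0,-28,0,-3.5,0],[0,-32,0,-4,0],[0,-36,0,-4.5,0],[0,-40,0,-5,0],[0,-43,0,-5.3,0],[0,-45,0,-5.5,0]]'
python3 -c "
from h import *
f=where()
a=ctrl.get_image('side')[160:310,175:375];b=ctrl.get_image('scene')[165:300,145:325]
a=cv2.resize(a,(400,300));b=cv2.resize(b,(400,300));cv2.imwrite('pics/s4.png',cv2.cvtColor(np.hstack([a,b]),4))"
```

```text
t: 6.5
tool_pos: [0.5873, -0.0301, 0.0411]
tool_rot: [-0.986, 2.983, -0.0]
contact_force: [-2.5, -1.7, 1.7]
opening: 0.0851
t 6.5 ramp xyz mm [-2.4 -1.1 41.1] yaw err -3.1409252893728654 tilt [ 0.  0. -1.] F [-2.48 -1.65  1.73] q [-0.18  0.16  1.84  0.    1.15 -2.39]
```

View pics/s4.png

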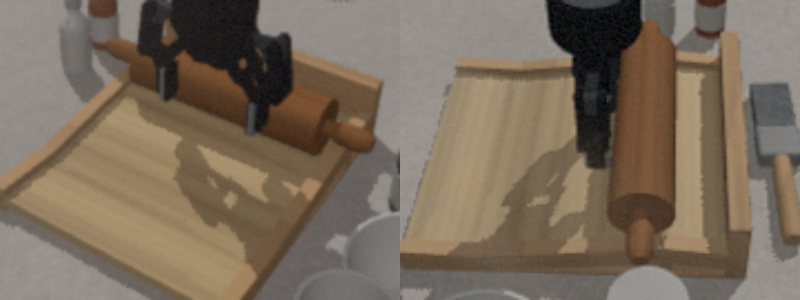

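The pin is still square and just short of the crest. I'll go over slowly.

```bash
python3 -m creep '[[0,-2,0,-0.3,0],[0,-4,0,-0.5,0],[0,-6,0,-0.8,0],[0,-8,0,-1,0],[0,-10,0,-1,0],[0,-12,0,-1,0],[0,-14,0,-1,0],[0,-16,0,-1,0],[0,-18,0,-1,0],[0,-20,0,-1,0],[0,-22,0,-1,0],[0,-24,0,-1,0]]'
python3 -c "
from h import *
f=where();pin()"
```

```text
t: 7.6
tool_pos: [0.6065, -0.0158, 0.042]
tool_rot: [-0.985, 2.982, 0.0]
contact_force: [-0.1, 0.6, -0.3]
opening: 0.0854
t 7.6 ramp xyz mm [21.5 -1.  42. ] yaw err -3.141078000893783 tilt [ 0.  0. -1.] F [-0.07  0.64 -0.32] q [-0.15  0.2   1.79  0.    1.15 -2.36]
side [([237.7, 168.7, 131.0, 59.8], 0.74)]
scene [([254.9, 172.9, 37.1, 109.4], 0.71), ([143.0, 181.6, 158.2, 109.8], 0.27)]
```

Contact force has dropped to zero, so the pin has crossed the crest. I'll follow and nudge it gently onto the stop.

```bash
python3 -m creep '[[0,-2,0,0,0],[0,-4,0,0,0],[0,-6,0,0,0],[0,-8,0,0,0],[0,-10,0,0,0],[0,-12,0,0,0],[0,-13,0,0,0],[0,-14,0,0,0],[0,-15,0,0,0],[0,-16,0,0,0],[0,-17,0,0,0],[0,-17,0,0,0]]'
python3 -c "
from h import *
f=where()
a=ctrl.get_image('side')[130:280,190:390];b=ctrl.get_image('scene')[165:300,145:325]
a=cv2.resize(a,(400,300));b=cv2.resize(b,(400,300));cv2.imwrite('pics/s5.png',cv2.cvtColor(np.hstack([a,b]),4))"
```

```text
t: 8.8
tool_pos: [0.6199, -0.006, 0.042]
tool_rot: [-0.986, 2.983, 0.0]
contact_force: [-0.8, 0.7, -1.0]
opening: 0.0854
t 8.8 ramp xyz mm [38.2 -1.1 42. ] yaw err -3.141021749506553 tilt [ 0.  0. -1.] F [-0.85  0.67 -0.98] q [-0.13  0.22  1.76  0.    1.16 -2.34]
```

View pics/s5.png

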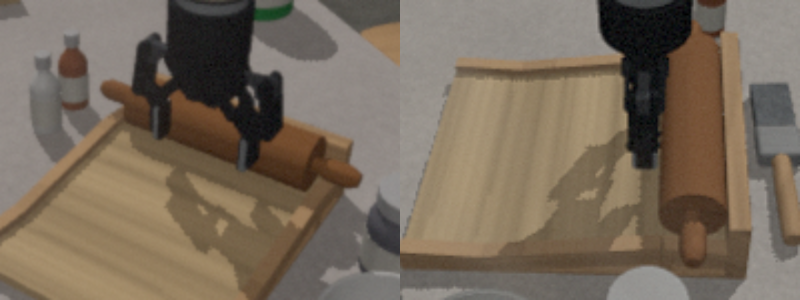

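```bash
python3 -m creep '[[0,-0.5,0,0,0],[0,-1,0,0,0],[0,-1.5,0,0,0],[0,-2,0,0,0],[0,-2,0,0,0]]'
```

```text
t: 9.32
tool_pos: [0.6215, -0.0048, 0.042]
tool_rot: [0.986, -2.983, -0.0]
contact_force: [0.1, -0.4, -0.3]
opening: 0.0852
```

```bash
python3 -m creep '[[0,-0.5,0,0,0],[0,-1,0,0,0],[0,-1.5,0,0,0],[0,-2,0,0,0],[0,-2,0,0,0]]'
```

```text
t: 9.73
tool_pos: [0.6218, -0.0046, 0.0419]
tool_rot: [0.984, -2.98, 0.001]
contact_force: [-5.4, -4.1, 4.2]
opening: 0.0854
```

Contact came at ramp x of about 41 mm, where the pin should meet the stop, with 7 N reacted. I'll back straight off and lift away.

```bash
python3 -m creep '[[0,2,0,0,0],[0,6,0,0,0],[0,14,0,0,0],[0,26,0,0,0],[0,40,0,0,0],[0,50,0,-20,0],[0,60,0,-50,0],[0,70,0,-85,0],[0,80,0,-120,0],[0,110,0,-140,0],[0,140,0,-150,0],[0,140,0,-150,0]]'
python3 -m creep '[[0,30,30,0,0],[0,60,60,0,0],[0,90,90,0,0],[0,90,110,0,0],[0,90,110,0,0],[0,90,110,0,0]]'
python3 - <<'E'
from h import *
where();pin()
S=ctrl.get_image('scene');D=ctrl.get_image('side')
R=np.load("ramp.npy")
a=cv2.resize(D[120:320,170:420],(400,320));b=cv2.resize(S[150:350,90:340],(400,320))
cv2.imwrite('pics/f.png',cv2.cvtColor(np.hstack([a,b]),4))
# predicted seated knob-end pixels
for n,c in(("scene",(S)),("side",D)):
    print(n,proj(ctrl.calibration(n),W(R,[(79,143,56),(79,-143,56)])).round(1).tolist())
E
```

```text
t: 10.73
tool_pos: [0.5092, -0.0897, 0.1956]
tool_rot: [-0.98, 2.981, -0.007]
contact_force: [1.1, 0.0, 0.5]
opening: 0.0855
t: 11.23
tool_pos: [0.3721, -0.052, 0.1915]
tool_rot: [-0.986, 2.982, -0.001]
contact_force: [0.6, 0.2, -0.2]
opening: 0.0853
t 11.2333 ramp xyz mm [-188.3  109.4  191.5] yaw err -3.140544908893377 tilt [ 0.001 -0.    -1.   ] F [ 0.63  0.19 -0.2 ] q [-0.34 -0.59  2.2   0.    1.53 -2.55]
side [([239.8, 164.7, 134.2, 59.5], 0.86)]
scene [([257.4, 173.6, 35.9, 110.7], 0.72)]
scene [[275.7, 176.5], [276.9, 282.5]]
side [[242.2, 173.9], [368.7, 220.2]]
```

View pics/f.png

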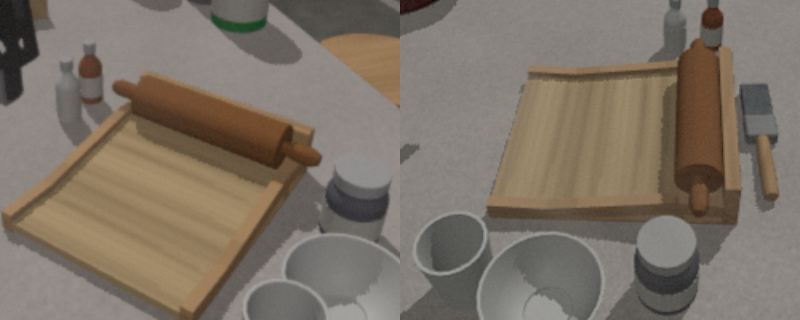

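The pin's knob ends are at scene (277,176) and (277,280), and at side (242,175) and (370,218). These match the predicted seated position to about 2 px. The bystanders are where they were and the hand is clear.

```bash
python3 -c "
from station import ctrl
print(ctrl.finish_job())"
```

```text
the job is handed in; nothing more can be done
None
```

The rolling pin is parked in the seat against the stop, and I handed the job in at about 11 s of robot time. I pushed it from behind with both open fingertips, up the slope at about 3 N and slowly over the crest. It rolled the last few centimetres to the stop on its own. A light nudge at the end met about 8 N at the depth where the pin should touch the stop, and I then took the hand away.

- **Pin position:** in the last pictures both handle ends were within about 2 px of the predicted seated position in both cameras, so the pin is square against the stop.
- **Surroundings:** the bottles, jar, cup, bowl and brush look unmoved by eye; I did not measure them again.
- **Robot:** the hand was clear of everything, and the contact force read close to zero.

None of these checks failed. The one poor reading was a single ramp corner in the initial fit, about 4 px off because it fell at the edge of the crop; it did not affect the push.

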